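Advance the dose carousel three clicks into a cup

TASK

In this pharmacy practice room, stand the short steel cup upright on the round black pad below the spout of the white dose carousel and let go of it. Then turn the black bar knob on top of the carousel exactly three clicks clockwise (seen from above), without going on into the fourth click, and let go, so that the knob rests in its third stop and the cup still stands on the pad.

Things in the scene. Friction and masses are not known exactly. Their poses are not given: they have to be found in the camera images.
- cup_center (a point): Centre, half-way up (25 mm above its underside), of the short open steel cup: 50 mm high, 48 mm across the foot, 52 mm across the rim, wall 2.5 mm, about 90 g, loose, upright on the table. A tall narrow steel beaker (44 mm across, 100 mm high) and a shallow steel bowl (90 mm across) nearby are not needed.
- pad (a point): Centre of the top of the fixed round black pad (72 mm across, 4 mm above the table) of the white carousel (drum 164 mm across). x points level to the knob's axis, 136 mm away; z up. Between them a steel spout, 26 mm wide, up to 70 mm above the table, ends 35 mm from the pad's centre: hold the cup by its sides along y. The pocket ring on the drum tops out 70 mm above the table.
- knob_grip (a point): Centre of the black bar knob on the carousel, on its vertical turning axis, 100 mm above the table. The bar is 46 mm long (along x), 14 mm thick (along y: squeeze it there), 36 mm high (18 mm above and below this point); z up. A white line on top marks its pointer end (-x), which starts towards the spout. The pocket ring, 142 mm across, turns with it; its top is 30 mm below this point.
- dial (a joint): Turn of the knob and pocket ring in rad, 0 at the start (an end stop: no turning anticlockwise), growing clockwise from above. It clicks into a stop every 24 degrees (0.419 rad), at the black ticks on the drum's rim; three clicks are 72 degrees (1.257 rad). 0.12 N m carries it over the ridge half-way between stops; let go, it snaps to the nearest stop.
Not all that is in view belongs to the job. What is shaped like the part that bears cup_center but blue is not meant.

How it is judged:
By the outcome, as a careful person would: the job done as asked, in the order asked, and still so for the second after the job is handed in, with the robot touching nothing.
It also fails if it takes over 53 s, if anything falls off the work surface, if the arm or the gripper's body presses on something with over 40 N, if the wrist force passes 120 N, or if a joint passes its speed limit or range.

ROBOT

A 6-joint arm with a two-finger parallel gripper is mounted at the origin on the work surface. World frame = base frame: x ahead of the robot, y to its left, z up, the work surface at z = 0. Lengths are in mm, angles in degrees, forces in N, time in s.
With the tool pointing down it reaches from about 350 to 850 mm from the base axis. Payload 8.1 kg.
Tool frame: the origin (TCP) lies midway between the tips of the shut fingers; the grasp point (between the pads) lies 19 mm behind it; z points along the fingers, y is the direction in which the jaws open and shut (so a half turn about z gives the same grasp; the last joint's range is limited). The gripper opens to 85 mm and grips with 20 to 120 N. Pads are 22 mm wide; open, the fingers measure 114 mm over their backs; the gripper's body (76 mm by 85 mm) begins 54 mm behind the grasp point. The pads swing forward as they close: fully open they stand 13 mm farther back than shut.
Start: joints at [60.252, 7.471, 85.268, -0, 87.261, -4.893], TCP at [252.173, 544.439, 231.292] pointing down, gripper open.
Joint ranges: [-169.43, 169.43], [-51.17, 129.36], [1.28, 143.12], [-76.62, 256.62], [0, 156.53], [-152.29, 152.29]. Speed limits (degrees/s): [136.94, 136.94, 159.86, 180, 180, 180].

INTERFACE

Orientations are given as [roll, pitch, yaw] about the fixed x, y, z axes, in that order (R = Rz(yaw) Ry(pitch) Rx(roll)).
In Python, from bench import telemetry, snapshot, camera_params, job gives the robot as it stands. The module is installed in compiled form; this text tells all that it offers.
- The arm moves only by the shell command python3 -m jog 'ROWS' [FORCE]. ROWS is JSON, a list that holds one entry, the list of rows, each a list of 7 numbers: the shift along the tool's x, y, z in units of 50 mm (1.0 is 50 mm), then the turn, a rotation vector about the tool's x, y, z in units of 2 pi rad (1.0 is 2 pi rad), then the opening, from 0 (shut) to 1 (fully open). In form: [[[dx, dy, dz, rx, ry, rz, claw], ...]]. A call has 1 to 12 rows; each row shifts and turns the commanded pose from where the row before left it, along the tool's axes as they then stand; what a row does not reach is not made up. A row lasts 1/8 s, in which the tool goes at most 62.5 mm and 10.7 degrees, less where a joint would pass 70% of its speed; a pose out of reach is approached as far as the arm can. A call with a number of a shift or a turn outside -1 to 1 is refused whole. A call with a gripper value outside its range is refused whole. The fingers move at their own pace and stop on an object; FORCE is the grip in N (left out, the last holds). Time passes only in rows, so rows that do not move let the fingers close. It gives the time, the measured TCP pose, the force and the opening at its end, in the units of the state.
- telemetry.sense(): the state, without advancing time (a new reading comes with each control period).
- snapshot(name): name is "side" or "top" or "wrist"; returns (picture, depth): 480x640x3 uint8, red, green, blue; 480x640 float32, mm along the optical axis (not along the pixel's ray), 0 where there is no reading.
- camera_params(name): a dict with "K" (3x3 intrinsics, pixels), "extrinsics" (4x4, takes a point from camera to world coordinates). Camera axes: x right, y down, z forward; pixel columns grow to the right and rows downward; lengths in mm; the calibration is good to about 2 mm. A picture is of the moment at which its call begins: read the wrist's pose just before it. camera_params takes no time and is no camera call; for the wrist camera it gives the pose at the moment of the call.
- job.hand_in(): hands the job in, once; it reports no verdict.
The state is a dict: "time": time; "joint_pos": joint angles; "qd": joint speeds; "joint_efforts": joint torques, N m; "tool_pos": TCP position; "tcp_rot": TCP orientation; "ft_force": force on the tool from outside, world axes, zero at the start; "wrist_torque": the same for the moment, N m; "finger_gap": finger opening in mm.
Only numpy, scipy, OpenCV 4.12 (cv2) and the standard library are available. Lean on these libraries where they do the work, as an engineer would, in place of code of your own. Each camera call takes 0.05 s, during which the arm holds its last target. There are 200 camera calls.

## Working session

There is one attempt and no reset: what is moved stays moved. The work goes in short steps, Python scripts to look and compute and a shell command to move; the robot and the scene stay as the last step left them, time stands still between calls to the robot, and variables do not carry over. Pictures are saved under pics/ and viewed, about 8 in all and at most 12, crops included, and the job is handed in when it is done.

```bash
mkdir -p pics
cat > h.py <<'E'
import numpy as np, cv2
from bench import telemetry, snapshot, camera_params, job
def cloud(name):
    p=camera_params(name); im,d=snapshot(name)
    K=np.array(p["K"]);T=np.array(p["extrinsics"])
    v,u=np.mgrid[:480,:640]
    c=np.stack([(u-K[0,2])/K[0,0]*d,(v-K[1,2])/K[1,1]*d,d],-1)
    w=c@T[:3,:3].T+T[:3,3]; w[d==0]=np.nan
    return im,w
def save(n,im): cv2.imwrite(f"pics/{n}.png",cv2.cvtColor(im,cv2.COLOR_RGB2BGR))
E
python3 - <<'E'
from h import *
for n in("top","side"):
    im,w=cloud(n); save(n,im); np.save(n+"_w.npy",w)
    print(n,np.array(camera_params(n)["extrinsics"]).round(2).tolist())
s=telemetry.sense();print(s)
E
```

```text
top [[-0.01, -0.99, 0.17, 399.85], [-1.0, 0.01, -0.02, -91.19], [0.02, -0.17, -0.98, 845.18], [0.0, 0.0, 0.0, 1.0]]
side [[0.8, -0.34, 0.5, 95.74], [-0.61, -0.45, 0.66, -647.85], [0.0, -0.83, -0.56, 586.86], [0.0, 0.0, 0.0, 1.0]]
{'time': 0.1, 'joint_pos': array([ 6.02522440e+01,  7.50807723e+00,  8.53232566e+01,  2.71852916e-04,
        8.72622648e+01, -4.89370688e+00]), 'qd': array([-0.0565641 , -0.12009123, -0.15357586,  0.08865381,  0.07350441,
        0.00887697]), 'joint_efforts': array([ 2.87413604e-04, -5.70961046e+01, -5.01934254e+01, -2.94376532e-04,
        8.27624666e-03, -2.08060368e-05]), 'tool_pos': array([251.92273891, 544.00477129, 230.37544707]), 'tcp_rot': array([-1.79906766e+02, -8.25519071e-03,  1.55145931e+02]), 'ft_force': array([-0.70556061, -0.30718667,  0.08971984]), 'wrist_torque': array([-0.0117567 , -0.01969191,  0.03636394]), 'finger_gap': 85.56287343793842}
```

View pics/top.png

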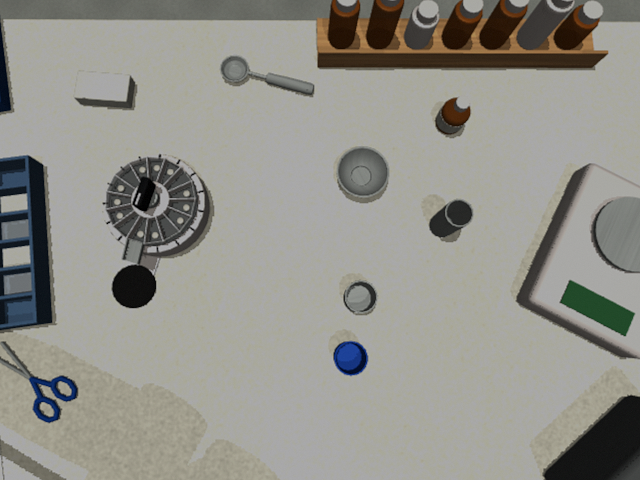

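View pics/side.png

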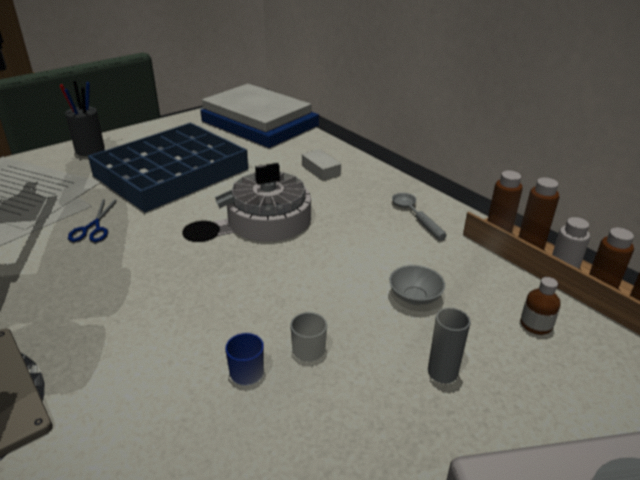

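Top view: the steel candidates are the short cup (360,297), tall beaker (452,217) and bowl (362,172), plus a blue cup (350,357). The short grey cup fits: it is low, open and not blue. The pad is at (134,286) and the knob at about (145,195).

Run:
```python
from h import *
im=cv2.cvtColor(cv2.imread("pics/top.png"),cv2.COLOR_BGR2RGB); w=np.load("top_w.npy")
z=w[...,2]; v,u=np.mgrid[:480,:640]
def box(a,b,c,d): return (u>=a)&(u<b)&(v>=c)&(v<d)
print("table z",np.nanmedian(z[box(220,300,200,400)]))
def circ(m):
    p=w[m][:,:2]; (c,r)=cv2.minEnclosingCircle(p.astype(np.float32)); return np.round(c,1),round(r,1),np.round(p.mean(0),1),len(p),np.nanmedian(w[m][:,2]).round(1)
print("cup rim",circ(box(335,385,272,322)&(z>44)&(z<56)))
dark=im.max(2)<45
print("pad",circ(box(105,165,258,315)&dark&(z<15)))
km=box(115,185,160,235)&(z>108); print("knob top",circ(km))
p=w[km][:,:2].astype(np.float32); print(cv2.minAreaRect(p))
print("ring",circ(box(95,220,140,265)&(z>64)&(z<76)))
crop=np.hstack([cv2.resize(im[140:310,90:230],None,fx=2.8,fy=2.8,interpolation=2),cv2.resize(im[240:410,300:440],None,fx=2.8,fy=2.8,interpolation=2)])
save("crop1",crop); print(crop.shape)
```

```text
table z 0.13121020424426888
cup rim (array([ 443.5, -190.1]), 25.8, array([ 444.1, -190.7]), 187, np.float64(49.7))
pad (array([465.2, 177.2]), 35.4, array([464.6, 176.7]), 1444, np.float64(4.2))
knob top (array([595.2, 137.3]), 23.3, array([594.4, 136.9]), 346, np.float64(117.5))
((595.5298461914062, 137.80078125), (14.548308372497559, 46.316890716552734), 72.77284240722656)
ring (array([581. , 143.1]), 85.6, array([589.2, 138.8]), 1917, np.float64(69.4))
(476, 784, 3)
```

View pics/crop1.png

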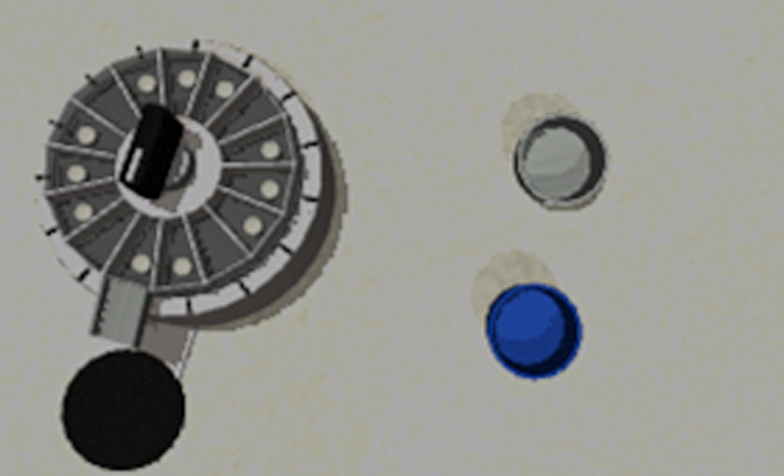

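The crop confirms the short grey cup at the top right, with the blue decoy below it. The knob bar points at the spout. The cup is at (443.7,-190.3), the pad at (465,177) and the knob at (595.3,137.4). Pad to knob measures 136.2 mm, which agrees with the task. Tool yaw of 163° puts the jaws along the pad's y and also the knob's thickness. I'll use the same yaw for the cup.

```bash
python3 -m jog '[[[0,0,0,0,0,-0.0219,1],[-0.5,-0.81,0,0,0,0,1],[-0.5,-0.81,0,0,0,0,1],[-0.5,-0.81,0,0,0,0,1],[-0.5,-0.81,0,0,0,0,1],[-0.5,-0.81,0,0,0,0,1],[-0.5,-0.81,0,0,0,0,1],[-0.5,-0.81,0,0,0,0,1],[-0.5,-0.81,0,0,0,0,1],[-0.5,-0.81,0,0,0,0,1],[-0.5,-0.81,0,0,0,0,1],[-0.5,-0.81,0,0,0,0,1]]]' 40
python3 -m jog '[[[-0.5,-0.81,0,0,0,0,1],[-0.5,-0.81,0,0,0,0,1],[-0.5,-0.81,0,0,0,0,1],[-0.5,-0.81,0,0,0,0,1],[-0.5,-0.81,0,0,0,0,1],[0,0,0.8,0,0,0,1],[0,0,0.8,0,0,0,1],[0,0,0,0,0,0,1],[0,0,0,0,0,0,1]]]'
cat >> h.py <<'E'
def to(x,y,z,yaw):
    s=telemetry.sense();a=np.radians(s["tcp_rot"][2]);p=s["tool_pos"];d=np.array([x,y,z])-p
    print("t",s["time"],"tcp",p.round(1),"rot",s["tcp_rot"].round(2),"gap",s["finger_gap"].round(1),"F",s["ft_force"].round(1))
    print("units x,y,z",((d[0]*np.cos(a)+d[1]*np.sin(a))/50).round(3),((d[0]*np.sin(a)-d[1]*np.cos(a))/50).round(3),(-d[2]/50).round(3),"rz",((s["tcp_rot"][2]-yaw)/360).round(4))
E
python3 - <<'E'
from h import *
to(443.7,-190.3,14,163)
im,w=cloud("wrist"); save("wrist1",im); z=w[...,2]
m=(z>44)&(z<54)&(np.hypot(w[...,0]-443.7,w[...,1]+190.3)<40)
p=w[m][:,:2].astype(np.float32); print("rim",cv2.minEnclosingCircle(p),len(p))
E
```

```text
time: 1.6
tool_pos: [385.1, 36.6, 231.1]
tcp_rot: [180.0, 0.0, 163.0]
ft_force: [1.1, -0.2, -0.2]
finger_gap: 85.7
time: 2.72
tool_pos: [446.1, -192.2, 152.6]
tcp_rot: [-180.0, 0.1, 163.0]
ft_force: [-0.6, -0.3, 0.5]
finger_gap: 85.4Traceback (most recent call last):
  File "<stdin>", line 2, in <module>
  File "h.py", line 13, in to
    print("t",s["time"],"tcp",p.round(1),"rot",s["tcp_rot"].round(2),"gap",s["finger_gap"].round(1),"F",s["ft_force"].round(1))
                                                                           ^^^^^^^^^^^^^^^^^^^^^
AttributeError: 'float' object has no attribute 'round'
```

```bash
sed -i 's/s\["finger_gap"\].round(1)/round(s["finger_gap"],1)/' h.py
python3 - <<'E'
from h import *
to(443.7,-190.3,14,163)
im,w=cloud("wrist"); save("wrist1",im); z=w[...,2]
m=(z>44)&(z<54)&(np.hypot(w[...,0]-443.7,w[...,1]+190.3)<40)
p=w[m][:,:2].astype(np.float32); print("rim",cv2.minEnclosingCircle(p),len(p))
E
```

```text
t 2.725 tcp [ 446.1 -192.2  152.6] rot [-1.7999e+02  6.0000e-02  1.6304e+02] gap 85.4 F [-0.6 -0.3  0.5]
units x,y,z 0.057 0.023 2.773 rz 0.0001
rim ((441.6159362792969, -189.94065856933594), 25.968002319335938) 1013
```

View pics/wrist1.png

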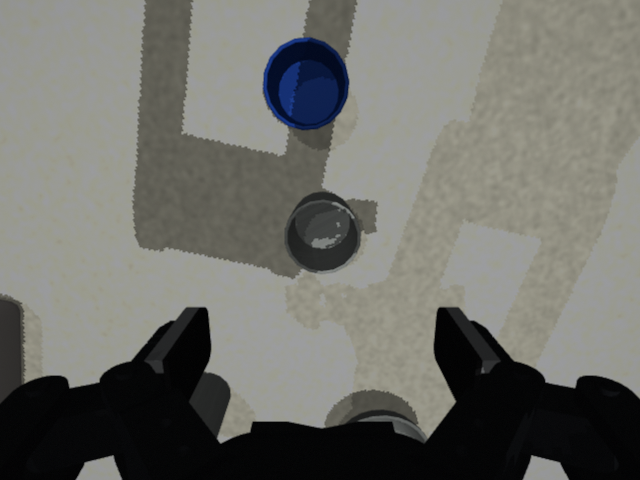

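The wrist view shows the grey cup at (323,232), with the blue cup well clear above at (306,84). The jaws straddle the cup. The two cup estimates agree to 2 mm, so I'll go down and grip.

```bash
python3 -m jog '[[[0.08,0.02,0.5,0,0,0,1],[0,0,0.6,0,0,0,1],[0,0,0.6,0,0,0,1],[0,0,0.6,0,0,0,1],[0,0,0.47,0,0,0,1],[0,0,0,0,0,0,1],[0,0,0,0,0,0,1],[0,0,0,0,0,0,0],[0,0,0,0,0,0,0],[0,0,0,0,0,0,0],[0,0,0,0,0,0,0],[0,0,0,0,0,0,0]]]' 40
python3 -m jog '[[[0,0,0,0,0,0,0],[0,0,0,0,0,0,0],[0,0,-0.5,0,0,0,0],[0,0,-0.8,0,0,0,0],[0,0,-0.8,0,0,0,0],[0,0,0,0,0,0,0]]]'
python3 - <<'E'
from h import *
to(465,177,None or 94,163)
im,w=cloud("side"); save("side2",im[200:440,150:550])
E
```

```text
time: 4.28
tool_pos: [443.1, -190.5, 14.2]
tcp_rot: [-180.0, 0.1, 163.0]
ft_force: [-2.4, 1.2, 7.3]
finger_gap: 50.1
time: 5.03
tool_pos: [444.7, -191.4, 122.0]
tcp_rot: [-179.9, 0.4, 163.0]
ft_force: [1.1, -1.2, -1.9]
finger_gap: 50.4
t 5.025 tcp [ 444.7 -191.4  122. ] rot [-179.91    0.43  163.03] gap 50.4 F [ 1.1 -1.2 -1.9]
units x,y,z 1.761 7.166 0.561 rz 0.0001
```

View pics/side2.png

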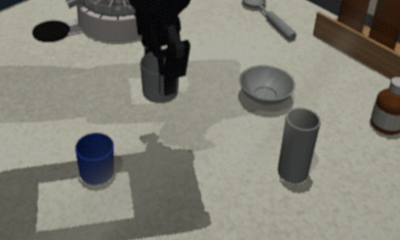

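The cup is held and off the table at about (160,80) in the crop. I'll carry it to above the pad.

```bash
python3 -m jog '[[[0.17,0.7,0,0,0,0,0],[0.17,0.7,0,0,0,0,0],[0.17,0.7,0,0,0,0,0],[0.17,0.7,0,0,0,0,0],[0.18,0.72,0,0,0,0,0],[0.18,0.72,0,0,0,0,0],[0.18,0.72,0,0,0,0,0],[0.18,0.74,0,0,0,0,0],[0.18,0.72,0,0,0,0,0],[0.18,0.74,0,0,0,0,0],[0,0,0,0,0,0,0],[0,0,0,0,0,0,0]]]'
python3 - <<'E'
from h import *
to(465,177,19,163)
im,w=cloud("wrist"); save("wrist2",im); z=w[...,2]
d=np.hypot(w[...,0]-465,w[...,1]-177)
m=(d<45)&(z>75); 
print(np.nanpercentile(z[m],[5,50,95]) if m.any() else 0)
dark=(im.max(2)<45)&(d<45)&(z<12)
p=w[dark][:,:2].astype(np.float32); print("pad",cv2.minEnclosingCircle(p),len(p))
e=camera_params("top")
im,w=cloud("top"); d=np.hypot(w[...,0]-465,w[...,1]-177); save("top2",cv2.resize(im[200:350,60:260],None,fx=3,fy=3))
E
```

```text
time: 6.58
tool_pos: [461.4, 177.6, 116.3]
tcp_rot: [-179.9, -0.1, 163.1]
ft_force: [-0.9, -0.0, -1.2]
finger_gap: 50.5
t 6.575 tcp [461.4 177.6 116.3] rot [-1.7990e+02 -1.2000e-01  1.6307e+02] gap 50.5 F [-0.9 -0.  -1.2]
units x,y,z -0.073 0.01 1.947 rz 0.0002
[104.78582791 163.71698503 206.07485633]
pad ((464.2306823730469, 178.64923095703125), 35.47841262817383) 5030
```

View pics/wrist2.png

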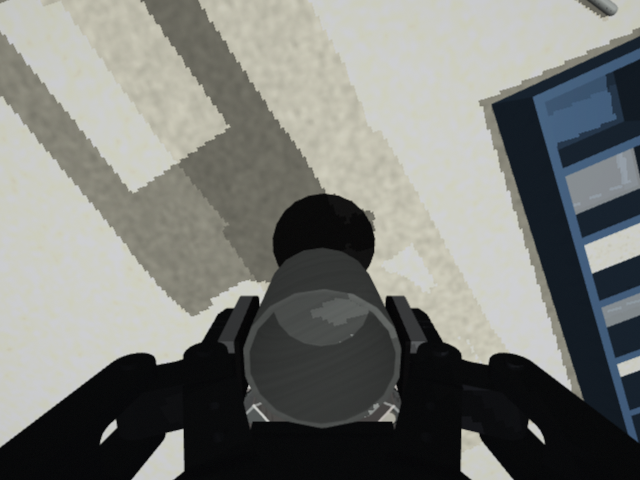

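The cup is held level with its rim centred at (322,355), and the pad behind it is at (323,242). I'll measure the rim centre against the pad.

Run:
```python
from h import *
im,w=cloud("wrist"); z=w[...,2]; s=telemetry.sense(); print(s["tool_pos"])
v,u=np.mgrid[:480,:640]
# rim ellipse in image: cast to rim plane
zr=s["tool_pos"][2]-14+50
m=(abs(z-zr)<4)&(u>243)&(u<402)&(v>285)&(v<428)
p=w[m]; print(zr,len(p),cv2.minEnclosingCircle(p[:,:2].astype(np.float32)),np.nanmedian(p[:,2]))
to(464.6,177.6,19,163)
```

```text
[462.12846933 177.1311299  117.25468425]
153.25468424545787 3911 ((461.1549377441406, 178.2618865966797), 27.640907287597656) 150.85774151528565
t 6.725 tcp [462.1 177.1 117.3] rot [-1.7996e+02 -4.0000e-02  1.6296e+02] gap 50.4 F [-0.6  0.8 -0. ]
units x,y,z -0.045 0.023 1.965 rz -0.0001
```

```bash
python3 -m jog '[[[-0.06,0.01,0.4,0,0,0,0],[0,0,0.5,0,0,0,0],[0,0,0.5,0,0,0,0],[0,0,0.4,0,0,0,0],[0,0,0.2,0,0,0,0],[0,0,0,0,0,0,0],[0,0,0,0,0,0,0]]]'
python3 -m jog '[[[0,0,0,0,0,0,1],[0,0,0,0,0,0,1],[0,0,0,0,0,0,1],[0,0,0,0,0,0,1],[0,0,0,0,0,0,1],[0,0,0,0,0,0,1]]]'
python3 -c "
from h import *
to(464.6,177.6,150,163)"
```

```text
time: 7.6
tool_pos: [465.9, 177.5, 18.3]
tcp_rot: [180.0, 0.0, 163.0]
ft_force: [-0.7, 0.2, -0.8]
finger_gap: 49.9
time: 8.35
tool_pos: [465.4, 177.7, 17.8]
tcp_rot: [-180.0, -0.0, 163.0]
ft_force: [-0.7, 0.9, -0.4]
finger_gap: 85.6
t 8.35 tcp [465.4 177.7  17.8] rot [-180.     -0.    163.03] gap 85.6 F [-0.7  0.9 -0.4]
units x,y,z 0.015 -0.007 -2.645 rz 0.0001
```

```bash
python3 -m jog '[[[0,0,-0.4,0,0,0,1],[0,0,-0.8,0,0,0,1],[0,0,-0.8,0,0,0,1],[0,0,-0.8,0,0,0,1],[0,0,-0.4,0,0,0,1],[-0.6,0,0,0,0,0,1],[-0.8,0,0,0,0,0,1],[-0.8,0,0,0,0,0,1],[-0.52,0,0,0,0,0,0.6],[0,0,0,0,0,0,0.6],[0,0,0,0,0,0,0.6],[0,0,0,0,0,0,0.6]]]'
python3 - <<'E'
from h import *
im,w=cloud("wrist"); save("wrist3",im); z=w[...,2]
m=(z>111)&(z<124)&(np.hypot(w[...,0]-595,w[...,1]-137)<35)
p=w[m][:,:2].astype(np.float32); print("knob",cv2.minAreaRect(p) if len(p) else 0,len(p))
m=(z>44)&(z<62)&(np.hypot(w[...,0]-465,w[...,1]-177)<32)
p=w[m][:,:2].astype(np.float32); print("cup rim",cv2.minEnclosingCircle(p) if len(p) else 0,len(p), np.nanmedian(z[m]) )
to(595.3,137.5,86,163)
E
```

```text
time: 9.85
tool_pos: [594.8, 138.4, 177.8]
tcp_rot: [-180.0, -0.0, 163.1]
ft_force: [-1.0, -0.5, 0.6]
finger_gap: 51.4
knob ((594.019287109375, 138.57205200195312), (13.963869094848633, 45.433837890625), 73.59905242919922) 1865
cup rim ((464.59759521484375, 178.51475524902344), 25.89179039001465) 979 51.70548594576434
t 9.9 tcp [594.9 138.5 177.9] rot [180.    -0.   163.07] gap 51.2 F [-0.3 -0.8  0.8]
units x,y,z -0.014 -0.016 1.839 rz 0.0002
```

View pics/wrist3.png

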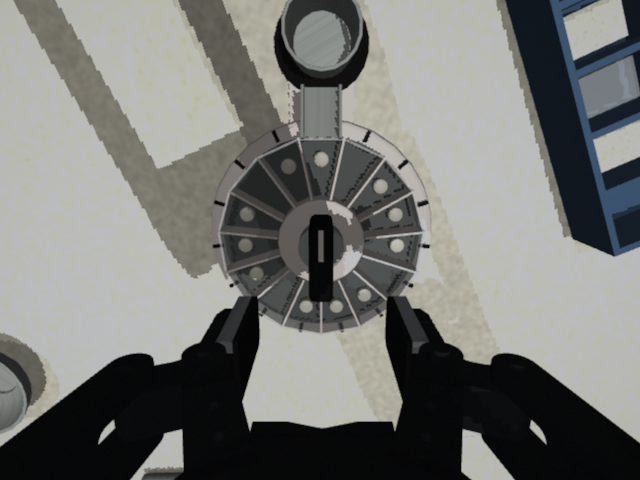

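The wrist view shows the cup standing on the pad at (322,38) and the knob bar at (321,258), pointing at the spout. I'll go down and squeeze the bar.

```bash
python3 -m jog '[[[0,0,0.4,0,0,0,0.6],[0,0,0.5,0,0,0,0.6],[0,0,0.5,0,0,0,0.6],[0,0,0.44,0,0,0,0.6],[0,0,0,0,0,0,0.6],[0,0,0,0,0,0,0],[0,0,0,0,0,0,0],[0,0,0,0,0,0,0],[0,0,0,0,0,0,0],[0,0,0,0,0,0,0]]]' 50
python3 -c "
from h import *
to(594.8,138,86,91)"
```

```text
time: 11.15
tool_pos: [596.1, 137.3, 87.3]
tcp_rot: [-180.0, 0.1, 163.0]
ft_force: [-1.7, -4.5, 3.8]
finger_gap: 13.3
t 11.15 tcp [596.1 137.3  87.3] rot [-1.7997e+02  1.0000e-01  1.6301e+02] gap 13.3 F [-1.7 -4.5  3.8]
units x,y,z 0.029 0.006 0.026 rz 0.2
```

```bash
python3 -m jog '[[[0,0,0,0,0,0.015,0],[0,0,0,0,0,0.015,0],[0,0,0,0,0,0.015,0],[0,0,0,0,0,0.0217,0],[0,0,0,0,0,0,0],[0,0,0,0,0,0,0]]]'
python3 - <<'E'
from h import *
to(594.8,138,86,91); print(telemetry.sense()["wrist_torque"])
E
python3 -m jog '[[[0,0,0,0,0,0.015,0],[0,0,0,0,0,0.0183,0],[0,0,0,0,0,0.0183,0],[0,0,0,0,0,0.015,0],[0,0,0,0,0,0,0],[0,0,0,0,0,0,0]]]'
python3 - <<'E'
from h import *
to(594.8,138,86,91); print(telemetry.sense()["wrist_torque"])
E
```

```text
time: 11.9
tool_pos: [596.0, 137.0, 87.3]
tcp_rot: [-180.0, 0.1, 139.0]
ft_force: [-4.6, -5.4, 3.9]
finger_gap: 13.3
t 11.9 tcp [596.  137.   87.3] rot [-1.7999e+02  1.0000e-01  1.3899e+02] gap 13.3 F [-4.6 -5.4  3.9]
units x,y,z 0.031 -0.001 0.026 rz 0.1333
[-0.6838396   0.44882027 -0.039028  ]
time: 12.65
tool_pos: [595.8, 136.8, 87.3]
tcp_rot: [-180.0, 0.1, 115.0]
ft_force: [-5.7, -5.6, 6.0]
finger_gap: 13.5
t 12.65 tcp [595.8 136.8  87.3] rot [-1.7999e+02  1.0000e-01  1.1501e+02] gap 13.5 F [-5.7 -5.6  6. ]
units x,y,z 0.029 -0.008 0.026 rz 0.0667
[-0.88349077  0.7032645  -0.01147786]
```

Two clicks are done with little torque left over. I'll turn the last 24°, release and rise.

```bash
python3 -m jog '[[[0,0,0,0,0,0.015,0],[0,0,0,0,0,0.0183,0],[0,0,0,0,0,0.0183,0],[0,0,0,0,0,0.015,0],[0,0,0,0,0,0,0],[0,0,0,0,0,0,0],[0,0,0,0,0,0,0]]]'
python3 -m jog '[[[0,0,0,0,0,0,0.5],[0,0,0,0,0,0,0.6],[0,0,0,0,0,0,0.6],[0,0,0,0,0,0,0.6],[0,0,-0.4,0,0,0,0.6],[0,0,-0.6,0,0,0,0.6],[0,0,-0.8,0,0,0,0.6],[0,0,-0.6,0,0,0,0.6],[0,0,0,0,0,0,0.6],[0,0,0,0,0,0,0.6]]]'
python3 - <<'E'
from h import *
to(594.8,138,86,91)
im,w=cloud("wrist"); save("wrist4",im); z=w[...,2]
m=(z>111)&(z<124)&(np.hypot(w[...,0]-595,w[...,1]-137)<35)
p=w[m][:,:2].astype(np.float32); print("knob",cv2.minAreaRect(p) if len(p) else 0,len(p))
im,w=cloud("top"); z=w[...,2]
m=(z>44)&(z<62)&(np.hypot(w[...,0]-465,w[...,1]-177)<32)
p=w[m][:,:2].astype(np.float32); print("cup rim",cv2.minEnclosingCircle(p),len(p),np.nanmedian(z[m]))
E
```

```text
time: 13.52
tool_pos: [595.5, 136.8, 87.3]
tcp_rot: [-180.0, 0.1, 91.0]
ft_force: [-7.0, -6.9, 6.8]
finger_gap: 13.2
time: 14.78
tool_pos: [595.5, 138.0, 206.1]
tcp_rot: [180.0, -0.0, 91.1]
ft_force: [-1.5, -1.0, -1.0]
finger_gap: 51.5
t 14.775 tcp [595.5 138.  206.1] rot [179.98  -0.    91.07] gap 51.5 F [-1.5 -1.  -1. ]
units x,y,z -0.001 -0.014 2.402 rz 0.0002
knob ((594.9336547851562, 139.3388214111328), (13.68295955657959, 45.65773391723633), 0.631899893283844) 1476
cup rim ((465.8106689453125, 178.49166870117188), 26.12001609802246) 288 52.9999633093596
```

View pics/wrist4.png

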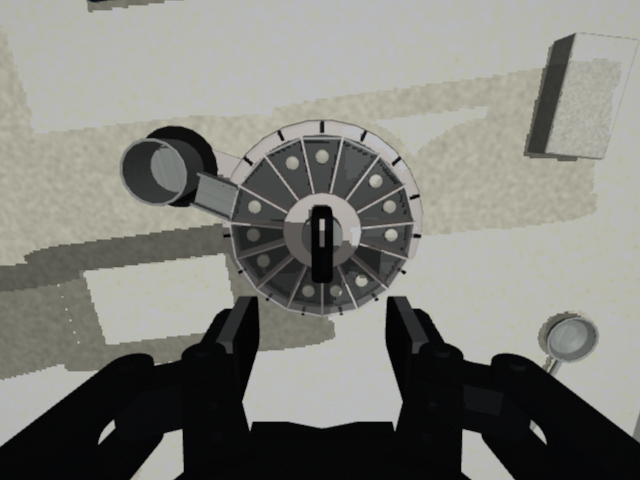

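The last view shows the bar at (322,243) pointing straight up the picture at a tick, and the cup standing on the pad at (155,170). By depth the bar has turned about 73° (16.4° + 90° − 0.6° gives 163.6° → 90.6°). That is the third stop.

```bash
python3 -c "
from h import *
print(job.hand_in())"
```

```text
the job is handed in; nothing more can be done
None
```

I stood the short steel cup on the pad and let go of it. I then turned the knob three 24° steps clockwise, released it and raised the gripper clear, handing in at about 15 s of the 53 s allowed.

- **Cup:** It stands upright on the pad. Its rim centre is at about (465.8, 178.5) from the top camera, against my pad estimate of (464.6, 177.6), so roughly 1.5 mm off centre. The top camera put the rim at 53 mm and the wrist camera at 51.7 mm; 54 mm is expected.
- **Knob:** The bar measured about 73° of turn after release, against 72° wanted. It rests in line with a tick on the rim, so I take it to be in its third stop.
- **Forces:** The wrist force readings I took at each step stayed near 10 N or less, against the 120 N limit.
- **Disagreements:** The cameras disagreed by about 2 mm on the positions of the cup, pad and knob, which is within the calibration. No check failed.

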